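# Seat the engineer's square in the corner jig

### The arm

A 7-joint arm with a two-finger parallel gripper is mounted at the origin on the work surface. World frame = base frame: x ahead of the robot, y to its left, z up, the work surface at z = 0. Lengths are in m, angles in rad, forces in N, time in s.
With the tool pointing down it reaches from about 0.425 to 0.95 m from the base axis. Payload 4.7 kg.
Tool frame: the origin (TCP) lies on the centre line of the jaws, within the pads' length; the fingertips stand robot.nose_length ahead of it and the grasp point (between the pads) lies 8 mm behind it (robot.nose_length is the distance from the TCP to the fingertips, in m); z points along the fingers, x is the direction in which the jaws open and shut, and the axes are right-handed (so a half turn about z gives the same grasp; the last joint's range is limited). The gripper opens to 85 mm and grips with 20 to 120 N. Pads are 22 mm wide; open, the fingers measure 114 mm over their backs; the gripper's body (76 mm by 85 mm) begins 54 mm behind the grasp point. The pads swing forward as they close: fully open they stand 13 mm farther back than shut.
Start: joints at [1.281, 0.469, -0.049, 1.532, 0.024, 1.141, -0.082], TCP at [0.174, -0.652, 0.217] pointing down, gripper open.
Joint ranges: [-2.59, 2.59], [-0.33, 1.99], [-1.39, 1.29], [0.1, 2.45], [-1.04, 4.18], [0.21, 1.99], [-2.66, 2.66]. Speed limits (rad/s): [2.57, 2.57, 3.14, 3.14, 3.14, 3.14, 3.14].

### API

Orientations are given as [roll, pitch, yaw] about the fixed x, y, z axes, in that order (R = Rz(yaw) Ry(pitch) Rx(roll)).
In Python, from plant import robot gives the robot as it stands. Calls block until the motion is done:
- robot.goto(position, orientation): joint-space move of the TCP to a pose.
- robot.move_straight(position, vel=0.15, attitude=None, contact_N=None): straight line of the TCP; attitude=None keeps the orientation; vel is the mean speed in m/s. With contact_N (N) it stops when the force on the tool has changed by that much, and returns True; else False.
- robot.move_joints(angles): joint-space move.
- robot.grip(opening, strength=None): opening from 0.0 (shut) to 1.0 (fully open); strength is the grip in N (None keeps the last); returns when the fingers have stopped.
- robot.sleep(seconds).
- robot.inverse_kinematics(position, orientation): joint angles nearest the present ones, or None.
- robot.sense(): the state.
- robot.grab_frame(name): name is "scene" or "top"; returns a dict with "image" (384x512x3 uint8, red, green, blue), "range_z" (384x512 float32, m along the optical axis (not along the pixel's ray), 0 where there is no reading), "fx", "fy", "cx", "cy" (pixels), "dist_coeffs" ([k1, k2, p1, p2, k3] as OpenCV has them; the pictures are not rectified), "R" (3x3) and "t" (3): a world point X has camera coordinates R X + t. Camera axes: x right, y down, z forward; pixel columns grow to the right and rows downward; lengths in m; the calibration is good to about 2 mm. A picture is of the moment at which its call begins.
A pose or a line that the arm cannot do raises robot.IKError and nothing moves.
- robot.close_job(): hands the job in, once; it reports no verdict.
The state is a dict: "t": time; "joint_pos": joint angles; "joint_velocities": joint speeds; "effort": joint torques, N m; "tcp_pos": TCP position; "tcp_rot": TCP orientation; "wrist_force": force on the tool from outside, world axes, zero at the start; "torque": the same for the moment, N m; "opening": opening from 0.0 (shut) to 1.0 (fully open).
Only numpy, scipy, OpenCV 4.12 (cv2) and the standard library are available. Lean on these libraries where they do the work, as an engineer would, in place of code of your own. Each camera call takes 0.05 s, during which the arm holds its last target. There are 200 camera calls.

### The job

The bench lamp hangs over the corner jig: first swing its arm out of the way, clockwise seen from above, all the way to its stop. Then pick up the engineer's square, lay it flat on the jig's plate and push it into the corner of the two fences until the stock lies flush on one fence and the blade on the other. Finish while still holding it there, pressed lightly on both fences, and leave everything else on the bench where it is.

Things in the scene. Friction and masses are not known exactly. Their poses are not given: they have to be found in the camera images.
- square: steel engineer's square lying flat, an L from above, 0.42 kg. Origin: outer corner of the L, underside; z up. Dark stock 90 long, 18 wide, 32 mm high: x -90 to 0, y -18 to 0, outer face to +y. Bright thin blade at the stock's x = 0 end: x -22 to 0, y -18 to -118, z 0 to 6 mm, outer edge to +x.
- square_grip (a point): where to grip the square from above across the stock's width (closing along the square's y): the middle of the stock's length and width, 24 mm above its underside. Keep the fingertips at least 13 mm above the underside so that they pass over the jig's fences.
- blade_end (a point): free end of the blade's outer edge: x 0, y -118, z 3 mm in the square's frame
- jig_corner (a point): inner corner of the jig's two fences, on top of its fixed aluminium plate (smooth, oiled, as the fences: friction about 0.2; 140 by 160 mm, top 10 mm above the bench; reaches 110 mm to -x, 30 to +x, 130 to -y, 30 to +y of this point). Axes as the square's when seated: its origin then coincides with this point. z up; yaw varies.
- stock_fence: fixed steel fence along the jig's x, 94 by 20 mm, 12 mm above the plate: its face is the plane y = 0 of jig_corner, from x -102 to -8 mm, for the stock's outer face. Origin: in the corner on the plate's underside.
- blade_fence: fixed steel fence along the jig's y, 20 by 114 mm, 12 mm above the plate: its face is the plane x = 0 of jig_corner, from y -122 to -8 mm, for the blade's outer edge. Origin: in the corner on the plate's underside.
- lamp_arm (a joint): angle of the lamp's level arm about its upright post: grows as the arm turns clockwise seen from above (from over the jig towards the robot's left), stop at 1.0 rad; starts between -0.28 and 0. About 0.2 N m of friction, stays where it is left.
- lamp_hinge (a point): axis of the lamp's post at the height of the arm (192 mm above the bench); the arm is 300 mm long to the centre of the head
- lamp_pin (a point): black upright grip pin on top of the lamp's head (round, 16 mm across, from 202 to 248 mm above the bench); this point lies on its axis 230 mm above the bench. Round white lamp head under it, 116 mm across, from 152 to 202 mm above the bench.
- jar: bystander, leave alone: white-capped jar, 42 mm across, 55 mm high
- bobbin: bystander, leave alone: small dark wooden bobbin, 26 mm across, 38 mm high
- scissors: bystander, leave alone: small steel scissors lying flat, 120 mm long, 6 mm thick
- hammer: bystander, leave alone: hammer lying on the bench, origin on the handle's line
- can: bystander, leave alone: spray can, 60 mm across, 170 mm high
- torch0: bystander, leave alone: black hand torch, 36 mm across, about 141 mm high
- torch1: bystander, leave alone: second black hand torch, like the first
There are look-alikes about, which are no part of the job. Leave any purple look-alike of the square alone.

How it is judged:
On the way, in this order (a step that is already met when the one before it is completed fails the run):
1. the lamp arm has been swung clockwise to its stop, clear of the jig (value of joint lamp_arm above 0.85 rad), for 0.2 s.
2. the square is held flat in the corner, touching both fences (contact force between square and stock_fence above 0.5 N and contact force between square and blade_fence above 0.5 N and contact force between the fingers and square above 1 N and x of square in the frame of jig_corner between -0.003 and 0.003 m and y of square in the frame of jig_corner between -0.003 and 0.003 m and z of square in the frame of jig_corner below 0.004 m and x of blade_end in the frame of jig_corner above -0.004 m and y of blade_end in the frame of jig_corner below -0.1 m and angle between the x axis of square and the x axis of jig_corner, either way round below 0.025 rad and angle between square's own z axis and vertical below 0.04 rad), for 0.3 s.
At the end, for the whole second after the job is handed in: Lamp arm above 0.85 rad. Fingers hold the square (over 1 N) flat on the plate (within 4 mm, tilt under 0.04 rad), its corner within 3 mm of the fences' corner, blade end within 4 mm of its fence, edges within 0.025 rad, pressing each fence with over 0.5 N (all of step 2 and value of joint lamp_arm above 0.85 rad); the arm keeps its last pose, push and grip.
It fails at once if a bystander is disturbed (moved over 30 mm) (distance of any of jar, bobbin, scissors, hammer, can, torch0, torch1 from where it was at the start of the episode above 0.03 m).
It also fails if it takes over 72 s, if anything falls off the work surface, if the arm or the gripper's body presses on something with over 40 N, if the wrist force passes 120 N, or if a joint passes its speed limit or range.

## Working session

There is one attempt and no reset: what is moved stays moved. The work goes in short steps, each a Python script; the robot and the scene stay as the last script left them, time stands still between calls to the robot, and variables do not carry over. Pictures are saved under pics/ and viewed, about 8 in all and at most 12, crops included, and the job is handed in when it is done.

```bash
ls; mkdir -p pics
cat > h.py <<'E'
import numpy as np, cv2
from plant import robot
def snap(n,tag):
    f=robot.grab_frame(n); cv2.imwrite(f'pics/{tag}.png',f['image'][:,:,::-1]); np.savez(f'pics/{tag}.npz',**f); return f
def load(tag): return dict(np.load(f'pics/{tag}.npz'))
def ray(f,uv):
    K=np.array([[f['fx'],0,f['cx']],[0,f['fy'],f['cy']],[0,0,1.]])
    p=cv2.undistortPoints(np.array(uv,float).reshape(-1,1,2),K,f['dist_coeffs'],None,None).reshape(-1,2)
    d=np.c_[p,np.ones(len(p))]; return -f['R'].T@f['t'], d@f['R']   # centre, dirs (cam z=1)
def onz(f,uv,z):
    c,d=ray(f,uv); return c+d*((z-c[2])/d[:,2])[:,None]
def depth(f,uv):
    c,d=ray(f,uv); return np.array([c+dd*np.median(f['range_z'][int(v)-1:int(v)+2,int(u)-1:int(u)+2]) for dd,(u,v) in zip(d,uv)])
def proj(f,X):
    K=np.array([[f['fx'],0,f['cx']],[0,f['fy'],f['cy']],[0,0,1.]])
    return cv2.projectPoints(np.array(X,float).reshape(-1,1,3),cv2.Rodrigues(f['R'])[0],f['t'],K,f['dist_coeffs'])[0].reshape(-1,2)
def tri(obs):
    A=np.zeros((3,3));b=np.zeros(3)
    for f,uv in obs:
        c,d=ray(f,[uv]); d=d[0]/np.linalg.norm(d[0]); P=np.eye(3)-np.outer(d,d); A+=P;b+=P@c
    return np.linalg.solve(A,b)
E
python3 - <<'E'
from h import *
for n in('scene','top'):
    f=snap(n,n+'0'); print(n,f['fx'],f['dist_coeffs'],(-f['R'].T@f['t']).round(3),f['R'].round(3).tolist())
s=robot.sense(); print(s['t'],s['tcp_pos'],s['tcp_rot'],s['opening'],robot.nose_length)
a=np.hstack([cv2.imread('pics/scene0.png')]); cv2.imwrite('pics/t_big.png',cv2.resize(cv2.imread('pics/top0.png'),(800,600)));cv2.imwrite('pics/s_big.png',cv2.resize(a,(800,600)))
E
```

```text
pics
scene 427.75408639867106 [0.05095784 0.         0.         0.         0.        ] [0.913 0.597 1.042] [[-0.835, 0.551, 0.003], [0.41, 0.626, -0.664], [-0.368, -0.553, -0.748]]
top 426.2356718126558 [0.0192164 0.        0.        0.        0.       ] [ 0.225 -0.063  1.624] [[-0.02, -1.0, -0.015], [-0.984, 0.022, -0.175], [0.175, 0.012, -0.984]]
0.1 [ 0.17389501 -0.6516474   0.21566178] [ 3.14150246e+00  1.75528253e-03 -1.31001270e+00] 1.0022099203282722 0.011
```

View pics/t_big.png

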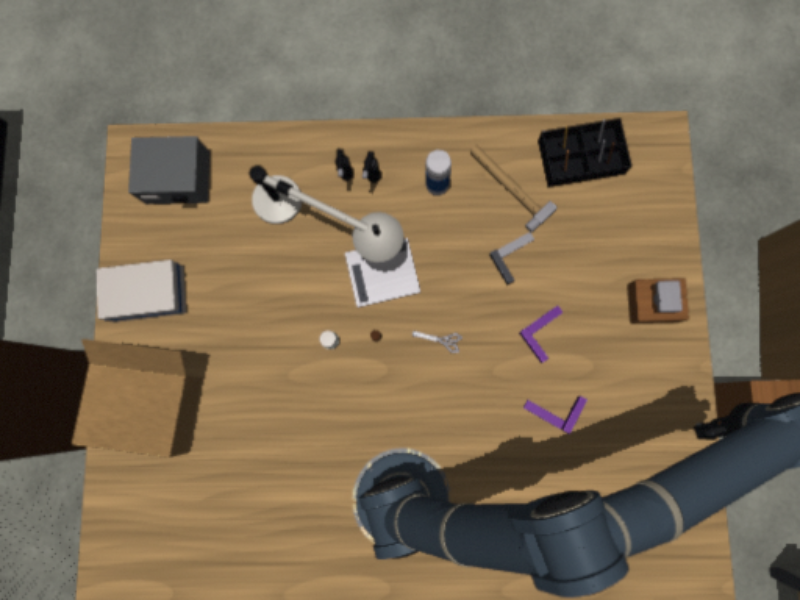

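View pics/s_big.png

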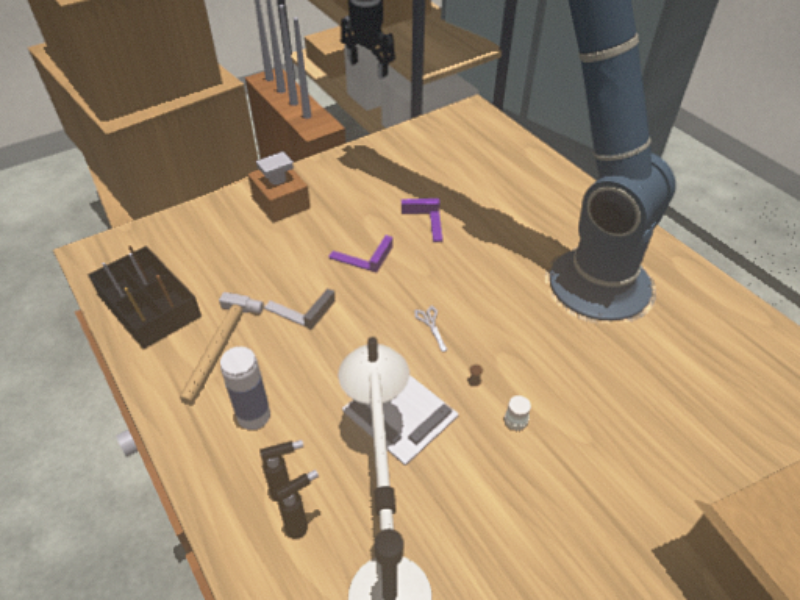

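The top view (800×600) shows the lamp pin at about (376,230), the head at (378,238), the post near (275,190), the jig plate at (382,272) partly under the lamp, and the steel square at (510,260) near the hammer. The scene view shows the pin at (372,349) and the square at (305,308). I'll enlarge these next.

Run:
```python
import cv2,numpy as np
t=cv2.imread('pics/top0.png');s=cv2.imread('pics/scene0.png')
# 512-scale = 800-scale*0.64 ; panels 400x300 from 66.67x50? use 80x60 px, x5
def c(im,u,v,w=80,h=60): 
    return cv2.resize(im[v:v+h,u:u+w],(400,300),interpolation=cv2.INTER_CUBIC)
p=[c(t,205,125),c(t,295,135),c(s,200,200),c(s,160,165)]
cv2.imwrite('pics/c1.png',np.vstack([np.hstack(p[:2]),np.hstack(p[2:])]))
```

```text
(no output)
```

View pics/c1.png

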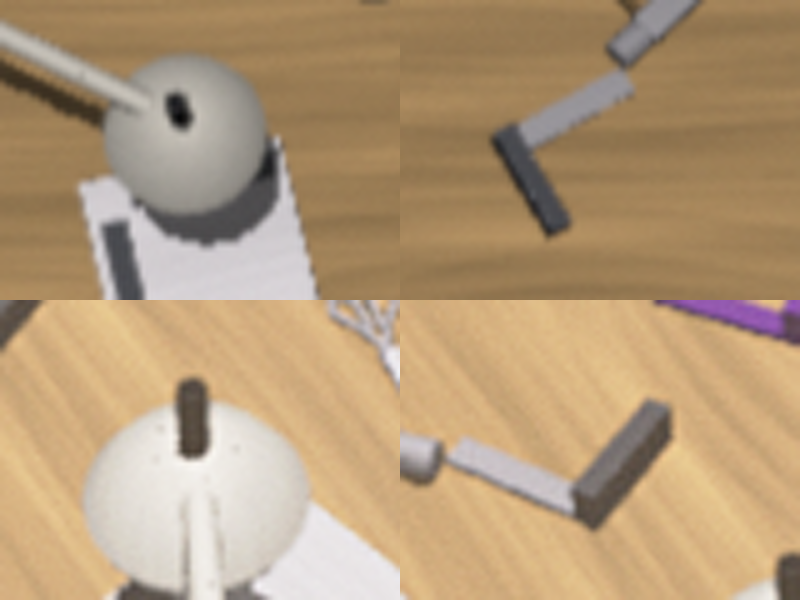

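```bash
cat > meas.py <<'E'
from h import *
from scipy.optimize import least_squares
def pt(u,v,ou,ov,pu=0,pv=0,s=5): return ((u-pu+.5)/s-.5+ou,(v-pv+.5)/s-.5+ov)
def fit(obs,guess,R3=lambda p:np.array([[np.cos(p[2]),-np.sin(p[2]),0],[np.sin(p[2]),np.cos(p[2]),0],[0,0,1]])):
    # obs: list of (frame, local pts mm, pixels); p = x,y,yaw,z
    def res(p): return np.concatenate([(proj(f,(np.array(L)/1e3)@R3(p).T+[p[0],p[1],p[3]])-np.array(uv)).ravel() for f,L,uv in obs])
    r=least_squares(res,guess,loss='soft_l1',f_scale=.5); return r.x,res(r.x).reshape(-1,2)
E
python3 - <<'E'
from meas import *
T=load('top0');S=load('scene0')
pin=tri([(T,pt(178,111,205,125)),(S,pt(192,418,200,200,0,300))]); print('pin',pin)
a=lambda u,v:((u+.5)*.64-.5,(v+.5)*.64-.5)
print('base',onz(T,[a(275,200)],.01),'base scene',onz(S,[a(390,598)],.01))
print('arm',onz(T,[a(300,195),a(360,225)],.192))
LT=[(0,-118,6),(-22,-118,6),(0,-18,32),(-90,-18,32),(0,0,0),(-90,0,0)]
PT=[pt(u,v,295,135,400) for u,v in[(622,71),(633,92),(513,123),(570,226),(493,137),(549,236)]]
LS=[(0,-118,6),(-22,-118,6),(0,-18,32),(0,0,32),(0,0,0),(-90,-18,32),(-90,0,32),(-90,0,0)]
PS=[pt(u,v,160,165,400,300) for u,v in[(445,460),(463,437),(575,490),(597,500),(597,527),(650,400),(672,410),(672,435)]]
x,r=fit([(T,LT,PT),(S,LS,PS)],[.6,-.25,.3,0]); print('square',x);print(r.round(1).tolist())
print(fit([(T,LT,PT)],x)[0],fit([(S,LS,PS)],x)[0])
print('depth jig plate top', depth(T,[a(395,290),a(410,290),a(360,283)]))
E
```

```text
pin [0.59354406 0.03908901 0.22613592]
base [[0.73334662 0.30832039 0.01      ]] base scene [[0.73359541 0.30376957 0.01      ]]
arm [[0.68635465 0.21048813 0.192     ]
 [0.61388103 0.07625749 0.192     ]]
square [ 0.58134316 -0.22515082  0.48764506 -0.00133628]
[[-0.2, -0.5], [0.5, 0.1], [0.1, -0.2], [0.7, -0.6], [-0.8, 1.1], [-0.3, 1.2], [0.1, -0.1], [0.5, 0.1], [-1.0, -0.1], [-0.6, -0.0], [0.4, 1.1], [-0.4, -0.5], [-0.1, -0.5], [0.6, 1.1]]
[ 0.59388639 -0.23195496  0.47240765 -0.05034073] [ 0.57997089 -0.22655082  0.4986226  -0.00298412]
depth jig plate top [[ 0.49628717  0.00861594  0.01067394]
 [ 0.49569376 -0.02822308  0.00935809]
 [ 0.51359834  0.09351216  0.02222161]]
```

Run:
```python
from h import *
H=np.array([.7335,.306]); pin=np.array([.5935,.0391]); d=pin-H; r=np.linalg.norm(d); th0=np.arctan2(d[1],d[0])
P=lambda th,z:[*(H+r*np.array([np.cos(th),np.sin(th)])),z]
s=robot.sense(); robot.move_straight([*s['tcp_pos'][:2],.36])
best=None
for off in(np.pi/2,-np.pi/2):
    qs=[robot.inverse_kinematics(P(th0-k,.224),[np.pi,0,th0-k+off]) for k in(0,.6,1.2)]
    print(off,[None if q is None else np.round(q,2).tolist() for q in qs])
    if all(q is not None for q in qs) and (best is None or abs(qs[2][6])+abs(qs[0][6])<best[0]): best=(abs(qs[2][6])+abs(qs[0][6]),off)
off=best[1]
robot.goto(P(th0,.36),[np.pi,0,th0+off])
robot.move_straight(P(th0,.224),vel=.1,contact_N=8)
robot.grip(.38,30); print(robot.sense()['wrist_force'],robot.sense()['tcp_pos'],robot.sense()['t'])
th=th0;hit=False
while th>th0-1.35 and not hit:
    th-=.08
    hit=robot.move_straight(P(th,.224),vel=.1,attitude=[np.pi,0,th+off],contact_N=10)
s=robot.sense(); print(hit,th0-th,s['tcp_pos'],s['wrist_force'],s['t'])
```

```text
1.5707963267948966 [[0.5, 0.47, -0.87, 1.69, 0.38, 1.17, -0.95], [0.4, 0.31, -0.99, 1.9, 0.29, 1.09, -1.79], [-1.01, 0.26, 0.33, 1.84, -0.1, 1.06, -2.33]]
-1.5707963267948966 [[0.66, 0.6, -1.17, 1.68, 0.58, 1.26, 2.02], [0.52, 0.38, -1.17, 1.9, 0.39, 1.12, 1.26], [0.12, 0.51, -1.17, 1.78, 0.5, 1.2, 0.26]]
[-0.13432475 -0.14409081 -0.76917623] [0.59349296 0.03910477 0.22399984] 6.1167
True 1.3600000000000012 [0.43871362 0.36126368 0.22216822] [-0.28660894 -3.7869288   3.09911619] 12.5917
```

Run:
```python
from h import *
s=robot.sense(); p=s['tcp_pos']; robot.grip(1.0); robot.move_straight([*p[:2],.36],vel=.2)
# look: go towards the square, high
x,y,yaw=.5813,-.2252,.4876
R=np.array([[np.cos(yaw),-np.sin(yaw)],[np.sin(yaw),np.cos(yaw)]]); g=np.array([x,y])+R@[-.045,-.009]
for o in(np.pi/2,-np.pi/2): print(g,robot.inverse_kinematics([*g,.03],[np.pi,0,yaw+o]))
robot.goto([*g,.36],[np.pi,0,yaw-np.pi/2])
t=snap('top','top1');c=snap('scene','scene1'); print(robot.sense()['t'])
t=cv2.imread('pics/top1.png');s=cv2.imread('pics/scene1.png')
cr=lambda im,u,v,w,h,W,H:cv2.resize(im[v:v+h,u:u+w],(W,H),interpolation=cv2.INTER_CUBIC)
cv2.imwrite('pics/c2.png',np.vstack([np.hstack([cr(t,205,145,80,60,400,300),cr(s,210,225,100,75,400,300)]),np.hstack([cr(t,60,50,280,210,400,300),cr(s,0,0,512,384,400,300)])]))
```

```text
[ 0.54576087 -0.25423395] [ 0.8413684   0.66630849 -0.66068368  1.83868666  0.54270798  0.82480571
  1.96279428]
[ 0.54576087 -0.25423395] [ 0.76116165  0.6331168  -0.5427975   1.84339822  0.4454918   0.78841825
 -1.09939332]
16.3333
```

View pics/c2.png

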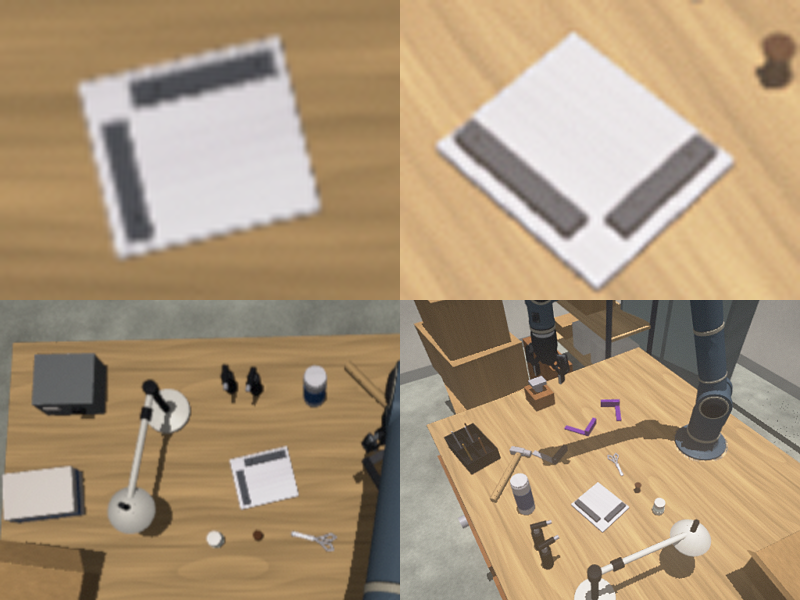

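Run:
```python
from meas import *
T=load('top1');S=load('scene1')
t=[((30,30,0),(80,85)),((30,-130,0),(278,38)),((-110,-130,-5),(321,211)),((-110,30,-5),(120,257)),((-8,0,6),(127,120)),((-102,0,0),(153,236)),((-8,20,12),(102,123)),((-102,20,6),(128,243)),((20,-8,12),(131,82)),((0,-8,0),(135,107)),((20,-122,12),(271,50)),((0,-122,0),(277,73))]
s=[((30,30,-5),(598,287)),((30,-130,-5),(437,148)),((-110,-130,0),(573,32)),((-110,30,-5),(733,160)),((0,-122,12),(470,122)),((20,-122,12),(455,137)),((0,-8,12),(587,217)),((20,-8,0),(572,238)),((-8,0,12),(607,220)),((-102,0,12),(700,136)),((-102,20,12),(717,150)),((-8,20,0),(626,240))]
ot=(T,[a for a,b in t],[pt(*b,205,145) for a,b in t]); os=(S,[a for a,b in s],[pt(*b,210,225,400,0,4) for a,b in s])
x,r=fit([ot,os],[.57,.05,.24,.01]); print(x);print(r.round(1).tolist())
print(fit([ot],x)[0],fit([os],x)[0]); np.save('jig.npy',x)
```

```text
[0.57034884 0.09722756 0.21740518 0.0095277 ]
[[-0.3, -0.0], [0.1, -0.2], [0.0, -0.1], [-0.3, 0.4], [-0.2, 0.2], [0.2, 0.6], [-0.4, 0.5], [-0.1, 0.2], [-0.7, 0.1], [-0.1, 0.6], [0.0, -0.4], [0.1, 0.6], [-0.2, 1.1], [-0.3, 0.5], [-0.0, 0.2], [0.2, 0.9], [0.7, -1.1], [-0.6, -0.6], [0.2, -0.4], [-1.2, 1.2], [-0.7, -1.2], [-1.0, -1.0], [0.1, -0.3], [-0.2, 0.5]]
[ 0.57443685  0.09781478  0.21226614 -0.00610593] [0.56666251 0.09328766 0.22256124 0.00116375]
```

Run:
```python
from h import *
yaw=.4876; s=robot.sense(); g=s['tcp_pos'][:2]; rot=[np.pi,0,yaw-np.pi/2]
robot.move_straight([*g,.08],vel=.2)
print(robot.move_straight([*g,.0265],vel=.06,contact_N=8),robot.sense()['tcp_pos'])
robot.grip(0.0,60); s=robot.sense(); print(s['opening'],s['wrist_force'],s['t'])
print(robot.move_straight([*g,.12],vel=.1)); s=robot.sense(); print(s['opening'],s['wrist_force'],s['torque'],s['t'])
t=snap('top','top2');c=snap('scene','scene2')
```

```text
False [ 0.54661079 -0.25295464  0.02687704]
0.0014482020632583597 [-0.51675511 -0.47235078 -0.13997936] 19.6917
False
0.002342592109835659 [ 0.6551318   0.27852523 -0.26854827] [ 0.04799758 -0.01302725  0.00205832] 20.775
```

The gripper shut completely, so it missed the square. I'll look.

Run:
```python
import cv2,numpy as np
t=cv2.imread('pics/top2.png');s=cv2.imread('pics/scene2.png')
cr=lambda im,u,v,w,h,W,H:cv2.resize(im[v:v+h,u:u+w],(W,H),interpolation=cv2.INTER_CUBIC)
cv2.imwrite('pics/c3.png',np.hstack([cr(t,285,125,80,80,400,400),cr(s,150,150,80,80,400,400)]))
```

```text
(no output)
```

View pics/c3.png

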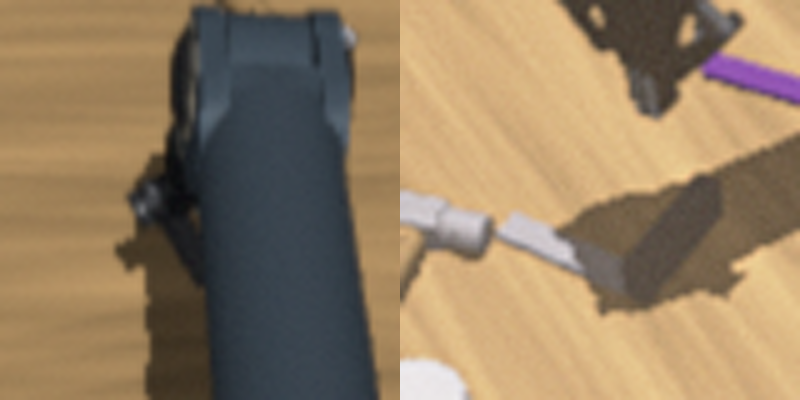

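Run:
```python
from meas import *
T=load('top0');S=load('scene0');T2=load('top2');S2=load('scene2')
s=robot.sense(); p=np.array(s['tcp_pos']); print(p,s['tcp_rot'],s['opening'])
print('tip proj',proj(T2,[p-[0,0,.011]]),proj(S2,[p-[0,0,.011]]),'seen',pt(145,205,285,125),pt(650,110,150,150,400,0))
# depth of stock middle top
u=pt(532,180,295,135,400); v=pt(623,448,160,165,400,300)
print('top depth',depth(T,[u]),'scene depth',depth(S,[v]))
x,y,yaw=.5813,-.2252,.4876
c,n=np.cos(yaw),np.sin(yaw);m=np.array([x+c*-.045-n*-.009,y+n*-.045+c*-.009,.032]);print(m,proj(T,[m]),u,proj(S,[m]),v)
print('tip depth',depth(S2,[pt(650,104,150,150,400,0)]))
```

```text
[ 0.54568054 -0.25275064  0.11911025] [ 3.14064045e+00  1.37315362e-03 -1.08317756e+00] -0.006223116698150991
tip proj [[323.17320164 165.99540901]] [[201.943107   177.35072412]] seen (313.6, 165.6) (199.6, 171.6)
top depth [[ 0.5445772  -0.25354344  0.02957876]] scene depth [[ 0.54584833 -0.25200028  0.03236433]]
[ 0.54576087 -0.25423395  0.032     ] [[321.23956706 170.16414873]] (321.0, 170.6) [[203.89381031 193.8294766 ]] (204.2, 194.2)
tip depth [[ 0.55324789 -0.24570866  0.14777312]]
```

Vision places the square correctly, and it didn't move, but the fingertips appear about 13 mm higher than expected. I'll touch the top of the stock (32 mm) with shut fingers to calibrate the tip height.

Run:
```python
from h import *
s=robot.sense(); g=[.5458,-.2530]
robot.move_straight([*g,.065],vel=.15)
h=robot.move_straight([*g,.03],vel=.03,contact_N=5); s=robot.sense(); print(h,s['tcp_pos'],s['wrist_force'],s['t'],s['opening'])
robot.move_straight([*g,.065],vel=.15)
```

```text
False [ 0.54597643 -0.25304564  0.0302165 ] [-0.29192507  0.16088211  0.88827581] 22.7083 0.002188937918712285
```

Run:
```python
from h import *
s=robot.sense(); g=[.5458,-.2530]
robot.move_straight([*g,.031],vel=.15)
h=robot.move_straight([*g,.014],vel=.03,contact_N=4); s=robot.sense(); print(h,s['tcp_pos'],s['wrist_force'],s['t'])
c=snap('scene','scene3')
cv2.imwrite('pics/c4.png',cv2.resize(c['image'][120:220,130:260,::-1],(780,600),interpolation=cv2.INTER_CUBIC))
if h: robot.move_straight([*g,.065],vel=.15)
```

```text
True [ 0.54598365 -0.25314026  0.01743599] [-0.50641901  0.74210016  6.20002257] 23.95
```

View pics/c4.png

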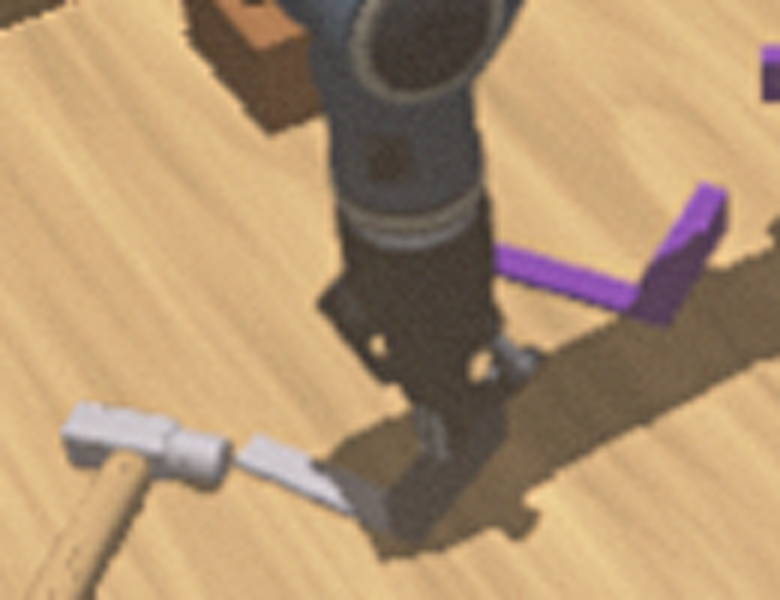

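Shut fingers touch the stock top (32 mm) at TCP z = 0.0174. The tips therefore stand about 14.5 mm behind the reported TCP, not 11 mm ahead of it. The crop shows the finger on the stock's middle at (435,450), so xy is right. I'll regrasp with the corrected height.

Run:
```python
from h import *
g=[.5458,-.2535]
robot.grip(1.0)
robot.move_straight([*g,.03],vel=.2)
h=robot.move_straight([*g,-.001],vel=.05,contact_N=6); s=robot.sense(); print(h,s['tcp_pos'],s['wrist_force'])
robot.grip(0.0,60); s=robot.sense(); print(s['opening'],s['wrist_force'],s['tcp_pos'],s['t'])
if s['opening']>.1:
    robot.move_straight([*g,.1],vel=.1); s=robot.sense(); print(s['opening'],s['wrist_force'],s['torque'],s['tcp_pos'],s['t'])
```

```text
False [ 0.54597924 -0.25342615 -0.00096889] [-0.34454405 -0.11608309  0.34073881]
0.19499493669983026 [-0.1010187  -1.07248008  2.19176292] [ 0.5460564  -0.25382116 -0.00065965] 26.9833
0.19783441167158416 [ 0.14781282  0.57214702 -5.25799894] [ 0.02913762  0.04992096 -0.012429  ] [ 0.54511363 -0.2533527   0.09914308] 28.1417
```

```bash
cat >> h.py <<'E'
J=np.array([.57035,.09723,.2174]) # jig x,y,yaw
def jig(px,py):
    c,n=np.cos(J[2]),np.sin(J[2]); px,py=px-.045,py-.009
    return [J[0]+c*px-n*py, J[1]+n*px+c*py]
ROT=[np.pi,0,J[2]-np.pi/2]
E
python3 - <<'E'
from h import *
robot.move_straight([*jig(-.015,-.012),.1],vel=.18,attitude=ROT)
robot.move_straight([*jig(-.015,-.012),.03],vel=.12)
s=robot.sense(); print(s['opening'],s['wrist_force'],s['tcp_pos'],s['tcp_rot'],s['t'])
t=snap('top','top4');c=snap('scene','scene4')
cv2.imwrite('pics/c5.png',np.hstack([cv2.resize(t['image'][145:205,205:265,::-1],(400,400),interpolation=cv2.INTER_CUBIC),cv2.resize(c['image'][225:305,210:290,::-1],(400,400),interpolation=cv2.INTER_CUBIC)]))
E
```

```text
0.19601689273762077 [-0.30945412 -0.10556018 -5.15200125] [0.51690955 0.06401279 0.03039486] [-3.14053725e+00  1.70980090e-04 -1.35337387e+00] 30.7917
```

View pics/c5.png

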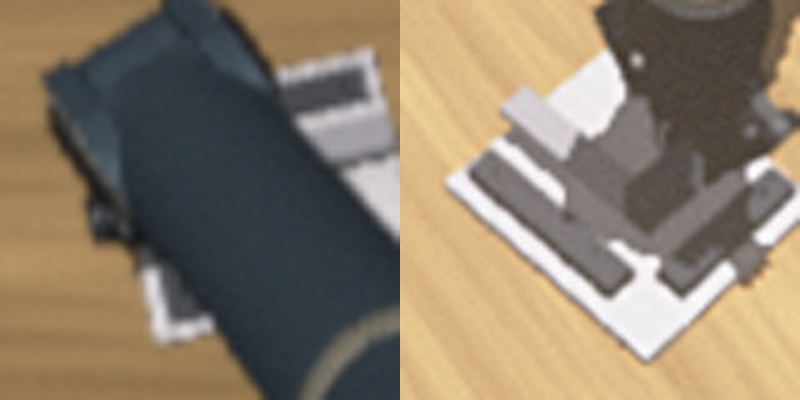

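The crop shows the square held level and parallel to both fences, a bit inside the corner (scene panel corner near (650,255)). I'll lower it, then push it in.

```bash
cat >> h.py <<'E'
def jf(w): # force in jig axes
    c,n=np.cos(J[2]),np.sin(J[2]); return np.round([c*w[0]+n*w[1],-n*w[0]+c*w[1],w[2]],2)
def jt(p): # tcp -> square origin est in jig
    c,n=np.cos(J[2]),np.sin(J[2]); d=np.array(p[:2])-J[:2]; return np.round([c*d[0]+n*d[1]+.045,-n*d[0]+c*d[1]+.009,p[2]],4)
def rep(l):
    s=robot.sense(); print(l,jt(s['tcp_pos']),jf(s['wrist_force']),np.round(s['torque'],2),round(s['opening'],3),round(s['t'],2))
E
python3 - <<'E'
from h import *
rep('pre')
h=robot.move_straight([*jig(-.015,-.012),.003],vel=.03,contact_N=3); rep(f'down {h}')
z=robot.sense()['tcp_pos'][2]
h=robot.move_straight([*jig(-.015,.008),z],vel=.02,contact_N=4); rep(f'y {h}')
E
```

```text
pre [-0.014  -0.012   0.0309] [ 0.37 -0.27 -5.18] [ 0.04  0.06 -0.02] 0.194 30.89
down True [-0.0152 -0.012   0.0093] [-0.71 -0.13  4.57] [-0.02  0.12 -0.01] 0.192 31.57
y True [-0.015  -0.0094  0.0093] [-0.02  0.07  3.69] [ 0.41  0.02 -0.  ] 0.194 32.0
```

Run:
```python
from h import *
p=jt(robot.sense()['tcp_pos'])
for k in range(6):
    y=p[1]+.002*(k+1)
    robot.move_straight([*jig(-.015,y),.0092],vel=.03); robot.sleep(.1); rep(f'{y:.4f}')
    if jf(robot.sense()['wrist_force'])[1]<-5: break
```

```text
-0.0074 [-0.0146 -0.0072  0.0093] [-0.59 -0.36  3.2 ] [ 0.11 -0.1   0.02] 0.192 32.37
-0.0054 [-0.0148 -0.0059  0.0093] [-0.11 -2.52  4.33] [-0.49 -0.31 -0.07] 0.193 32.72
-0.0034 [-0.0149 -0.0035  0.0093] [ 0.37 -2.71  4.38] [-0.57 -0.25 -0.02] 0.196 33.07
-0.0014 [-0.0149 -0.0013  0.0093] [ 0.07 -3.17  5.05] [-0.5  -0.31 -0.02] 0.194 33.42
0.0006 [-0.0149  0.0004  0.0093] [ 0.03 -3.02  5.72] [-0.61 -0.29  0.01] 0.193 33.77
0.0026 [-0.015   0.0005  0.0093] [-0.21 -6.99  6.3 ] [-1.38 -0.5   0.  ] 0.192 34.12
```

Run:
```python
from h import *
x=-.015
for k in range(14):
    x+=.002
    robot.move_straight([*jig(x,.0028),.0092],vel=.03); robot.sleep(.1); rep(f'{x:.4f}')
    if jf(robot.sense()['wrist_force'])[0]<-7: break
```

```text
-0.0130 [-0.015   0.0005  0.0093] [-5.26 -6.91 11.56] [-1.55  0.4   0.01] 0.196 34.47
-0.0110 [-0.0149  0.0004  0.0093] [-8.73 -6.62 17.15] [-1.76  1.22  0.02] 0.19 34.82
```

Run:
```python
from h import *
c=snap('scene','scene5'); t=snap('top','top5')
cv2.imwrite('pics/c6.png',np.hstack([cv2.resize(t['image'][145:205,205:265,::-1],(300,300),interpolation=cv2.INTER_CUBIC),cv2.resize(c['image'][225:285,210:290,::-1],(480,360),interpolation=cv2.INTER_CUBIC)[:300]]))
cv2.imwrite('pics/c6.png',cv2.resize(c['image'][225:300,210:310,::-1],(800,600),interpolation=cv2.INTER_CUBIC))
```

```text
(no output)
```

View pics/c6.png

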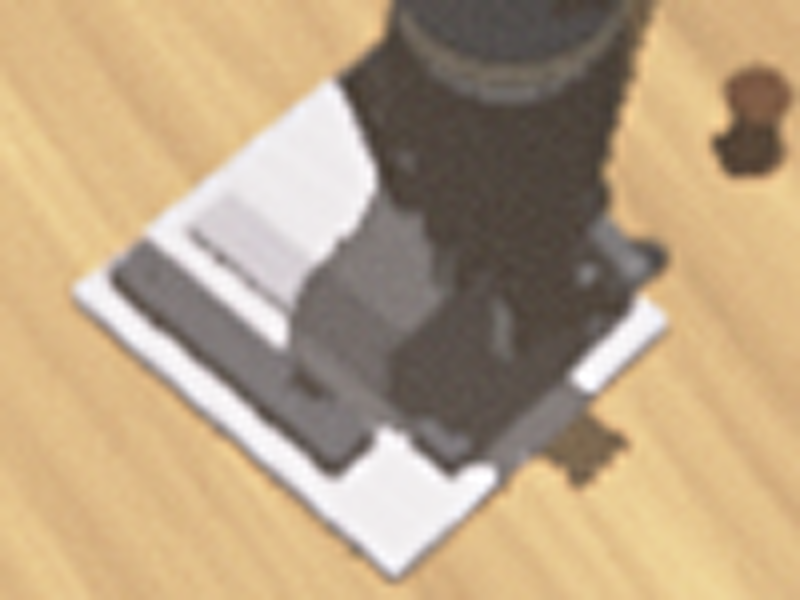

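The view shows the blade still about 14 mm short of its fence (fence edge at (250,340), blade edge at (300,320)). The x push was loading the plate (Fz 17 N) and sticking by friction. I'll regulate z so the load on the plate stays light while sliding.

```bash
cat > slide.py <<'E'
from h import *
x,y,z=-.013,.0016,.0105
n=0
for k in range(24):
    robot.move_straight([*jig(x,y),z],vel=.04); robot.sleep(.06)
    s=robot.sense(); f=jf(s['wrist_force']); p=jt(s['tcp_pos']); print(np.round([x,y,z],4),p,f,np.round(s['torque'],1),round(s['t'],2))
    if f[2]>2: z+=min(.0015,.0003*(f[2]+1))
    elif f[2]<-3.5: z-=.0003
    if f[0]<-8 and p[0]>-.004 or p[2]>.0115 or f[0]<-15: break
    if f[0]>-7 and f[2]<4: x=min(x+.002,p[0]+.008)
E
python3 slide.py
```

```text
[-0.013   0.0016  0.0105] [-0.0153  0.0005  0.0095] [-2.79 -5.64  2.05] [-1.2  0.3 -0. ] 35.23
[-0.011   0.0016  0.0114] [-0.0133  0.0005  0.0098] [-0.39 -5.9  -3.68] [-1.1  0.   0. ] 35.53
[-0.009   0.0016  0.0111] [-0.0116  0.0005  0.0096] [-2.11 -5.65 -2.25] [-1.2  0.2  0.1] 35.84
[-0.007   0.0016  0.0111] [-0.0097  0.0005  0.0096] [-1.88 -5.66 -1.97] [-1.2  0.2  0. ] 36.15
[-0.005   0.0016  0.0111] [-0.0076  0.0005  0.0097] [-2.69 -4.95 -1.82] [-1.1  0.2  0. ] 36.46
[-0.003   0.0016  0.0111] [-0.0056  0.0004  0.0096] [-2.91 -5.52 -0.73] [-1.2  0.3  0. ] 36.77
[-0.001   0.0016  0.0111] [-0.0036  0.0004  0.0097] [-2.23 -5.68 -1.07] [-1.2  0.2  0. ] 37.08
[0.001  0.0016 0.0111] [-0.0016  0.0004  0.0096] [-2.66 -4.88 -1.4 ] [-1.1  0.2  0. ] 37.38
[0.003  0.0016 0.0111] [-0.0001  0.0004  0.0096] [-4.33 -4.96 -0.4 ] [-1.2  0.4  0. ] 37.69
[0.005  0.0016 0.0111] [-0.0001  0.0004  0.0096] [-8.56 -5.1   5.19] [-1.3  1.3 -0. ] 38.0
```

Run:
```python
from h import *
robot.move_straight([*jig(.005,.0026),.0115],vel=.03); robot.sleep(.5); rep('a')
robot.sleep(.5); rep('b')
c=snap('scene','scene6');t=snap('top','top6')
cv2.imwrite('pics/c7.png',np.hstack([cv2.resize(c['image'][225:300,210:285,::-1],(500,500),interpolation=cv2.INTER_CUBIC),cv2.resize(t['image'][50:260,60:200,::-1],(300,500))]))
```

```text
a [-0.0001  0.0004  0.0096] [-6.96 -6.33  2.64] [-1.66  1.01 -0.02] 0.19 38.75
b [-0.0001  0.0004  0.0097] [-6.5  -6.07  1.81] [-1.63  1.06 -0.07] 0.194 39.25
```

View pics/c7.png

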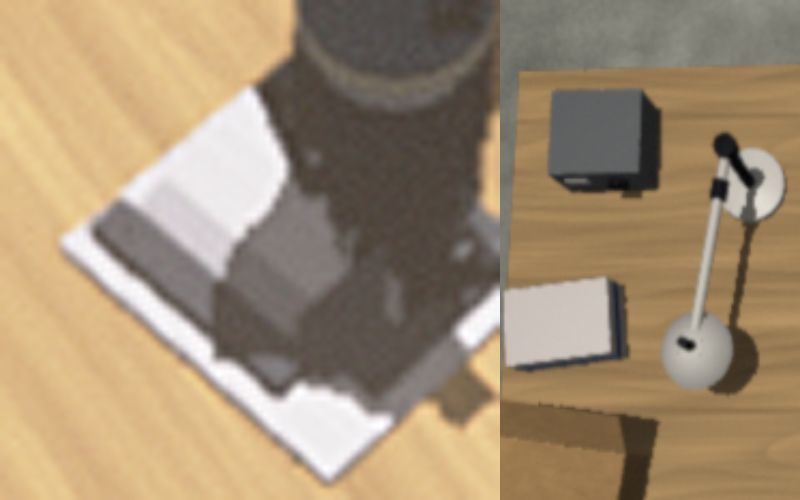

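The blade lies flush along its fence (scene panel from (165,185) down to (220,240)), the stock is on the other fence, and the lamp is still at its stop. Contact forces are steady, so I'm handing in.

Run:
```python
from h import *
rep('end'); robot.close_job()
```

```text
end [-0.0001  0.0004  0.0097] [-8.25 -6.82  2.11] [-1.7   1.04  0.05] 0.197 39.35
the job is handed in; nothing more can be done
```

I swung the lamp to its stop, gripped the square across its stock, laid it on the jig plate and pushed it into the corner. I handed in at 39.4 s with the grip and push still on; the robot reports no verdict.

**Last checks:**
- **Position:** by arm position and vision, the square's corner is within about 0.5 mm of the jig corner, and it sits at plate height.
- **Forces:** the wrist feels 7–8 N back from the blade fence and 6–7 N from the stock fence, of which roughly 3 N may be friction. The plate carries about 7 N.
- **Grip:** the jaws hold at an opening of about 0.195, which is about the stock's width.
- **Pictures:** the last view shows the blade along its fence and the lamp still at its stop.

**What disagreed or went wrong:**
- **Missed first grasp:** the fingertips stand about 14.5 mm behind the reported tool point, not 11 mm ahead as `robot.nose_length` says. I found this by touching the top of the stock, then gripped again; the square had not visibly moved.
- **Stuck first push:** my first push towards the blade fence pressed down too hard and the square stuck. Easing the downward load let it slide in.
- **Not measured directly:** I could not check the seated angle directly. The two camera views put the jig's angle within about 0.005 rad of what I used (the limit is 0.025). I did not check that the bystanders stayed put; nothing I moved passed close to them apart from the hammer head by the blade's end.

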